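# Stow the bearing bush and work the sticking tray cover shut

## Task

The small parts of the stripped grinder must stay free of grit: stand the steel bush upright on the floor of the plywood tray's open bay, clear of the flange and the nut already in it. Then push the tray's grey cover fully home by its two black knobs (push them with the fingers, do not pinch them), until its edge lies against the front board at both ends; it racks and binds in its channels, so ease it along gently from one end and then the other and never force it. Leave the other things on the bench where they are.

Things in the scene. Friction and masses are not known exactly. Their poses are not given: they have to be found in the camera images.
- tray: Fixed open plywood tray, 208 (x) x 236 (y) x 54 (z) mm. Origin: centre of its underside; z up, -x to its front board (near the robot), +y left. Bay floor 5 mm up; inner faces of the front and back boards at x = -95 and +95 mm; bay clear between y = -86 and +86 mm. A fixed deck (top 55 mm up) covers it from x = +15 mm to the back; lipped aluminium channels (top 52 mm up) run along both sides.
- cover: Grey steel cover, 126 (x) x 180 (y) x 4 mm, 0.85 kg, sliding along the tray's x by a 70 mm long shoe at each end. Origin: its centre at the shoes' underside, 41 mm above the tray's; axes as the tray's. Starts open, mostly under the deck (x +22 to +30 mm in the tray's frame), maybe skewed; home at x = -32 mm. Clears the floor by 38 mm.
- knob_left (a point): Top centre of the cover's left (+y) black knob, an upright cylinder 18 mm across, 28 mm tall from the plate; 34 mm above the cover's origin, 28 mm in front (-x), 75 mm left; home at x = -60 mm in the tray's frame. A free cover needs about 1 to 4 N at a knob, more at one end: the runners look alike but one drags more. More than 15 N on the cover bends the channels.
- knob_right (a point): The same for the right (-y) knob, 75 mm to the right of the cover's origin. When one end gets too far ahead (how far differs from tray to tray and along the track) the shoes wedge: pushing that end on only jams it tighter, pushing the other end frees it.
- edge_left (a point): Point on the cover's front edge in front of the left knob (63 mm in front of the cover's origin, 75 mm left); reaches x = -95 mm in the tray's frame when home.
- edge_right (a point): The same in front of the right knob.
- bush: Loose grey steel bush, upright cylinder 27 mm across and 30 mm tall, 0.06 kg, standing on the bench in front of the tray. Origin: centre of its underside, z along its axis.
- wheel_flange: Loose grey disc with a hole, 48 mm across, 6 mm thick, lying in one side of the bay. Origin: centre of its underside.
- spindle_nut: Loose grey hexagon nut, 24x27x12 mm, lying in the other side of the bay. Origin: centre of its underside.
- spanner_19: Bystander: grey open-end spanner, 40x190x8 mm, lying in front of the grey grinder. Leave it.
- driver_red: Bystander: red-handled screwdriver, 28x190x28 mm, lying beside the spanner. Leave it.
- hex_key: Bystander: grey bent hexagon key, 34x94x8 mm, at the right front. Leave it.
- dressing_stick: Bystander: grey-green abrasive stick, 22x130x22 mm, at the front of the bench, before the grinder's wheel guard. Leave it.
- oil_bottle: Bystander: small white bottle with a red cap, 37 mm across, 113 mm tall, behind the tray. Leave it.
- paste_tin: Bystander: flat tin with an orange lid, 60 mm across, 24 mm tall, behind the grey grinder. Leave it.
- clipper_grey: Bystander: grey hair clipper, 46x174x38 mm, lying at the right. Leave it.
Not all that is in view belongs to the job. There is more than one size of the bush; the one meant has the size given above.

How it is judged:
On the way, in this order (a step that is already met when the one before it is completed fails the run):
1. the bush stands upright on the floor of the bay and is let go (x of bush in the frame of tray between -0.095 and 0.015 m and y of bush in the frame of tray between -0.086 and 0.086 m and z of bush in the frame of tray between 0 and 0.01 m and angle between bush's own z axis and vertical below 0.15 rad and contact force between the fingers and bush below 0.05 N), for 0.2 s.
2. both ends of the cover's front edge are home at the front board (x of each of edge_left, edge_right in the frame of tray below -0.092 m), for 0.2 s.
At the end, for the whole second after the job is handed in: The cover's front edge is within 3 mm of the front board at both ends and at rest; under it the bush stands upright (within 9 degrees) on the tray's floor, and the flange and the nut still lie on the floor of the bay (all of step 2 and x of bush in the frame of tray between -0.095 and 0.015 m and y of bush in the frame of tray between -0.086 and 0.086 m and z of bush in the frame of tray between 0 and 0.01 m and angle between bush's own z axis and vertical below 0.15 rad and x of wheel_flange in the frame of tray between -0.095 and 0.015 m and y of wheel_flange in the frame of tray between -0.086 and 0.086 m and z of wheel_flange in the frame of tray between 0 and 0.012 m and x of spindle_nut in the frame of tray between -0.095 and 0.015 m and y of spindle_nut in the frame of tray between -0.086 and 0.086 m and z of spindle_nut in the frame of tray between 0 and 0.014 m and linear speed of cover below 0.005 m/s and linear speed of bush below 0.01 m/s); the robot touches nothing.
It fails at once if the cover is pushed with more than 15 N (contact force between any of the fingers, the arm and cover above 15 N).
It fails at once if another thing on the bench is moved by more than 25 mm (distance of any of spanner_19, driver_red, hex_key, dressing_stick, oil_bottle, paste_tin, clipper_grey from where it was at the start of the episode above 0.025 m).
It also fails if it takes over 72 s, if anything falls off the work surface, if the arm or the gripper's body presses on something with over 40 N, if the wrist force passes 120 N, or if a joint passes its speed limit or range.

## Robot

A 7-joint arm with a two-finger parallel gripper is mounted at the origin on a cart in front of the work surface, level with it; the furniture and walls round the work are solid. World frame = base frame: x ahead of the robot, y to its left, z up, the work surface at z = 0. Lengths are in m, angles in rad, forces in N, time in s.
With the tool pointing down it reaches from about 0.4 to 0.85 m from the base axis. Payload 10.4 kg.
Tool frame: the origin (TCP) lies midway between the tips of the shut fingers; the grasp point (between the pads) lies 19 mm behind it; z points along the fingers, x is the direction in which the jaws open and shut, and the axes are right-handed (so a half turn about z gives the same grasp; the last joint's range is limited). The gripper opens to 85 mm and grips with 20 to 120 N. Pads are 22 mm wide; open, the fingers measure 114 mm over their backs; the gripper's body (76 mm by 85 mm) begins 54 mm behind the grasp point. The pads swing forward as they close: fully open they stand 13 mm farther back than shut.
Start: joints at [1.079, 0.332, -0.065, 1.46, 0.022, 1.35, -0.088], TCP at [0.282, -0.558, 0.231] pointing down, gripper open.
Joint ranges: [-2.6, 2.6], [-0.5, 2.12], [-1.47, 1.34], [0.16, 2.42], [-1.27, 4.41], [0.06, 2.06], [-2.6, 2.6]. Speed limits (rad/s): [2.22, 2.22, 2.79, 2.79, 3.14, 3.14, 3.14].

## Interface

Orientations are given as a unit quaternion [x, y, z, w].
In Python, from workcell import monitor, eyes, ticket, models gives the robot as it stands.
- The arm moves only by the tool servo_tool, never from a script. Its argument "motion" is a list of rows, each a list of 7 numbers: the opening, from 0 (shut) to 1 (fully open), then the shift along the tool's x, y, z in m, then the turn, a rotation vector about the tool's x, y, z in degrees. In form: [[fingers, tx, ty, tz, rx, ry, rz], ...]. A call has 1 to 20 rows; each row is the pose to reach, as a shift and turn from the pose commanded when the call began, along the tool's axes at that moment; what a row does not reach only later rows make up. A row lasts 1/8 s, in which the tool goes at most 62.5 mm and 10.7 degrees, less where a joint would pass 70% of its speed; a pose out of reach is approached as far as the arm can. A call with a gripper value outside its range is refused whole. The fingers move at their own pace and stop on an object; "grip_force" is the grip in N (left out, the last holds). Time passes only in rows, so rows that repeat a pose let the fingers close. It gives the time, the measured TCP pose, the force and the opening at its end, in the units of the state.
- monitor.get_obs(): the state, without advancing time (a new reading comes with each control period).
- eyes.camera(name): name is "scene" or "top" or "wrist"; returns (picture, depth): 480x640x3 uint8, blue, green, red; 480x640 float32, m along the optical axis (not along the pixel's ray), 0 where there is no reading.
- eyes.camera_info(name): a dict with "intrinsics" (3x3 intrinsics, pixels), "extrinsics" (4x4, takes a point from world to camera coordinates); the wrist camera has in their place "tool_from_camera" (4x4, takes a point from camera to tool coordinates, whose origin is the TCP and whose axes are the tool frame's). Camera axes: x right, y down, z forward; pixel columns grow to the right and rows downward; lengths in m; the calibration is good to about 2 mm. A picture is of the moment at which its call begins: read the wrist's pose just before it. camera_info takes no time and is no camera call.
- ticket.hand_in(): hands the job in, once; it reports no verdict.
Trained networks look in the newest picture that a camera, given by its name, has taken for a name from the list of things; names that differ only in an ending like _2 or _b are one class to them, and where a whole thing is asked for, a point or a joint stands for the part that bears it (a point fixed in the world has none). Each returns a list of dicts, best first, with "confidence" (0 to 1); they miss things now and then, are a little off and sometimes report something else, mostly with a low value. They report only what shows in the picture. A call takes as long as a camera call. They do not tell look-alikes from the thing itself.
- models.boxes_of(camera, thing): "point" ([x, y, z] in m, in the coordinates of the camera as it stood for that picture, good to about 4 mm: the middle of the surface that is visible of it).
The state is a dict: "clock": time; "joint_pos": joint angles; "joint_velocities": joint speeds; "tau": joint torques, N m; "position": TCP position; "ee_rot": TCP orientation; "ft_force": force on the tool from outside, world axes, zero at the start; "torque": the same for the moment, N m; "grip_width": opening from 0.0 (shut) to 1.0 (fully open).
Only numpy, scipy, OpenCV 4.12 (cv2) and the standard library are available. Lean on these libraries where they do the work, as an engineer would, in place of code of your own. Each camera call takes 0.05 s, during which the arm holds its last target. There are 200 camera calls.

## Working session

There is one attempt and no reset: what is moved stays moved. The work goes in short steps, Python scripts to look and compute and a tool call to move; the robot and the scene stay as the last step left them, time stands still between calls to the robot, and variables do not carry over. Pictures are saved under pics/ and viewed, about 8 in all and at most 12, crops included, and the job is handed in when it is done.

Besides the shell and the picture viewer there is one more tool, called after "Emit:" by a JSON object that holds its "fn" and its "kwargs". servo_tool: Moves the arm, as the interface text tells. Its arguments: {"type":"object","properties":{"motion":{"type":"array"},"grip_force":{"type":"number"}},"required":["motion"]}

```bash
mkdir -p pics; cat > h.py <<'E'
import numpy as np, cv2
from scipy.spatial.transform import Rotation as R
from workcell import monitor, eyes, ticket, models
def T_tool():
    o=monitor.get_obs(); T=np.eye(4); T[:3,:3]=R.from_quat(o['ee_rot']).as_matrix(); T[:3,3]=o['position']; return T
def w_from_c(cam,T=None):
    i=eyes.camera_info(cam)
    if cam=='wrist': return (T_tool() if T is None else T)@np.array(i['tool_from_camera'])
    return np.linalg.inv(np.array(i['extrinsics']))
def cloud(cam,d,W):
    K=np.array(eyes.camera_info(cam)['intrinsics']); v,u=np.mgrid[:480,:640]
    P=np.stack([(u-K[0,2])/K[0,0]*d,(v-K[1,2])/K[1,1]*d,d],-1)
    return P@W[:3,:3].T+W[:3,3]
def find(cam,th,W):
    return [(np.round(W[:3,:3]@np.array(b['point'])+W[:3,3],4).tolist(),round(b['confidence'],2)) for b in models.boxes_of(cam,th)]
E
python3 - <<'E'
from h import *
o=monitor.get_obs(); print({k:np.round(v,3).tolist() for k,v in o.items()})
for c in ['top','scene']:
    p,d=eyes.camera(c); cv2.imwrite(f'pics/{c}0.png',p); W=w_from_c(c); np.save(f'pics/{c}0.npy',cloud(c,d,W))
    print(c,np.round(W,3).tolist())
    for t in ['bush','tray','cover','knob_left','knob_right','edge_left','edge_right','wheel_flange','spindle_nut']: print(t,find(c,t,W))
E
```

```text
{'clock': 0.0, 'joint_pos': [1.079, 0.333, -0.065, 1.461, 0.022, 1.35, -0.089], 'joint_velocities': [-0.0, 0.001, 0.001, 0.001, -0.0, 0.003, 0.001], 'tau': [0.0, -62.542, 0.049, -39.161, 0.016, 0.01, -0.0], 'position': [0.282, -0.557, 0.231], 'ee_rot': [0.852, -0.524, -0.001, -0.0], 'ft_force': [-1.454, -0.281, 0.578], 'torque': [-0.012, -0.031, -0.014], 'grip_width': 1.0}
top [[-0.008, -0.998, 0.068, 0.447], [-1.0, 0.006, -0.027, -0.036], [0.027, -0.068, -0.997, 1.237], [0.0, 0.0, 0.0, 1.0]]
bush [([0.3728, 0.2984, 0.0305], 0.59)]
tray [([0.5825, 0.2333, 0.0575], 0.95)]
cover [([0.533, 0.2334, 0.0438], 0.95)]
knob_left []
knob_right [([0.5394, 0.2363, 0.0476], 0.73), ([0.5378, -0.4194, 0.0385], 0.58)]
edge_left [([0.5389, 0.2391, 0.0517], 0.94)]
edge_right [([0.5378, 0.2359, 0.044], 0.61), ([0.3668, -0.1567, 0.0071], 0.28)]
wheel_flange [([0.4983, 0.3056, 0.0096], 0.63)]
spindle_nut [([0.5783, 0.2328, 0.0564], 0.3)]
scene [[-0.472, -0.499, 0.727, -0.498], [-0.882, 0.255, -0.397, 0.52], [0.013, -0.828, -0.56, 0.894], [0.0, 0.0, 0.0, 1.0]]
bush [([0.3564, 0.2052, 0.0283], 0.7), ([0.7131, 0.1037, 0.0499], 0.65), ([0.364, 0.3043, 0.0187], 0.58), ([0.3779, 0.0051, 0.0161], 0.21)]
tray [([0.5271, 0.2398, 0.0519], 0.57)]
cover [([0.538, 0.2341, 0.0416], 0.75)]
knob_left [([0.5346, 0.2351, 0.0446], 0.64)]
knob_right [([0.5316, 0.234, 0.0449], 0.77)]
edge_left [([0.5323, 0.2406, 0.0472], 0.85), ([0.3593, -0.1336, 0.0041], 0.74)]
edge_right [([0.5337, 0.2385, 0.0432], 0.96)]
wheel_flange []
spindle_nut []
```

View pics/top0.png

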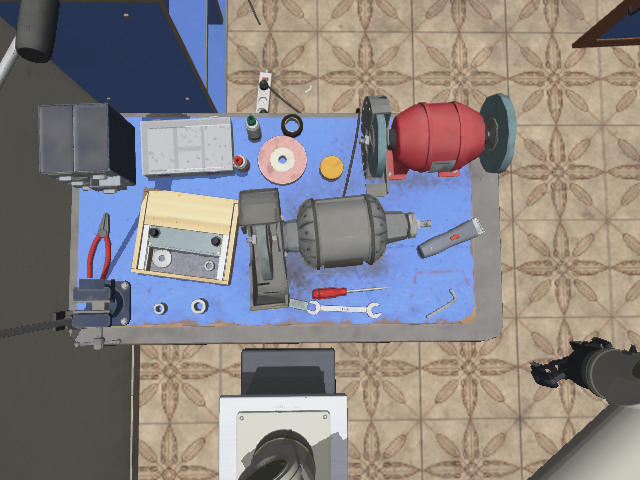

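View pics/scene0.png

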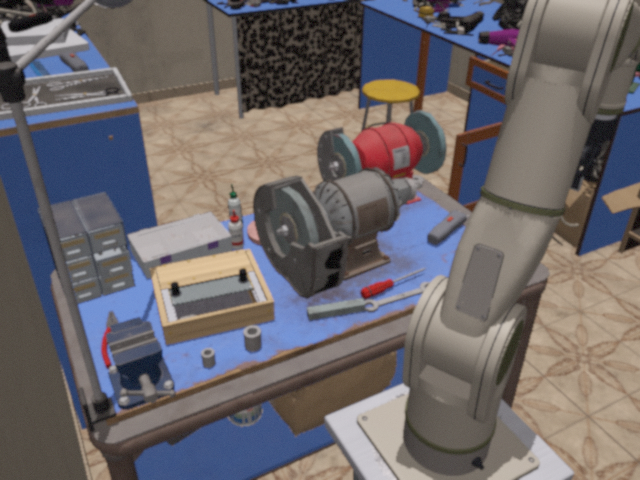

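Top view: tray corners about (145,190), (238,200), (229,285), (132,272); knobs at (154,232) and (214,241). The flange is at (161,259) and the nut at (209,266). Two candidate bushes stand at (160,308) and (200,306).

```bash
python3 - <<'E'
from h import *
C=np.load('pics/top0.npy'); S=np.load('pics/scene0.npy')
print(np.array(eyes.camera_info('top')['intrinsics'])[0])
for n,P in (('top',C),('scene',S)):
    P=P.reshape(-1,3)
    for nm,(x0,x1,y0,y1,z0,z1) in dict(b1=(.33,.42,.26,.34,.018,.08),b2=(.33,.42,.165,.25,.018,.08)).items():
        m=(P[:,0]>x0)&(P[:,0]<x1)&(P[:,1]>y0)&(P[:,1]<y1)&(P[:,2]>z0)&(P[:,2]<z1); Q=P[m]
        print(n,nm,len(Q),Q.min(0).round(4),Q.max(0).round(4),np.percentile(Q[:,2],80).round(4))
# knobs and tray
P=C.reshape(-1,3); m=(P[:,0]>.42)&(P[:,0]<.75)&(P[:,1]>.08)&(P[:,1]<.4)
k=m&(P[:,2]>.064)&(P[:,2]<.1)
Q=P[k]; print(len(Q))
for s in (Q[:,1]>.24,Q[:,1]<.24): print('knob',s.sum(),np.median(Q[s],0).round(4),Q[s].min(0).round(3),Q[s].max(0).round(3))
mask=(m&(P[:,2]>.046)&(P[:,2]<.062)).reshape(480,640).astype(np.uint8)
n,l,st,ce=cv2.connectedComponentsWithStats(mask)
Q=P[mask.ravel()>0][:,:2].astype(np.float32); r=cv2.minAreaRect(Q); print(r,cv2.boxPoints(r).round(4))
for (u,v) in [(161,259),(209,266),(185,262),(185,240),(190,215),(137,250),(233,240),(180,279),(260,290),(250,230),(265,210)]: print(u,v,C[v,u].round(4))
E
```

```text
[486.39106884   0.         309.54630269]
top b1 84 [0.3607 0.2874 0.0184] [0.3856 0.314  0.0358] 0.0317
top b2 155 [0.3607 0.1861 0.0181] [0.3948 0.2217 0.047 ] 0.0419
scene b1 143 [0.352  0.2886 0.018 ] [0.3831 0.3152 0.0307] 0.0284
scene b2 290 [0.3516 0.1866 0.0184] [0.3916 0.2226 0.0435] 0.0383
537
knob 319 [0.6831 0.3737 0.0785] [0.422 0.298 0.064] [0.75 0.4  0.1 ]
knob 218 [0.7199 0.104  0.0747] [0.526 0.085 0.064] [0.745 0.168 0.099]
((0.6074895858764648, 0.2552776634693146), (0.3066120445728302, 0.31800544261932373), 82.0650634765625) [[0.4288 0.1254]
 [0.7438 0.0815]
 [0.7861 0.3852]
 [0.4712 0.4291]]
161 259 [0.4938 0.3029 0.0113]
209 266 [0.4755 0.1841 0.0074]
185 262 [0.4861 0.2446 0.0049]
185 240 [0.5386 0.2362 0.0441]
190 215 [0.5989 0.2227 0.0528]
137 250 [0.5142 0.3481 0.0561]
233 240 [0.5369 0.1178 0.0569]
180 279 [ 0.4435  0.2581 -0.0008]
260 290 [0.4157 0.0526 0.0567]
250 230 [0.5559 0.0717 0.1094]
265 210 [0.5832 0.0279 0.249 ]
```

```bash
cat >> h.py <<'E'
def rows(wps, base=None):
    """wps: (opening, x,y,z, yaw_deg of tool x); print rows rel. to the current pose (or base=(x,y,z,yaw), tool down)"""
    if base is None:
        T=T_tool()
    else:
        T=np.eye(4); T[:3,:3]=(R.from_euler('z',base[3],degrees=True)*R.from_euler('x',180,degrees=True)).as_matrix(); T[:3,3]=base[:3]
    for g,x,y,z,yaw in wps:
        D=T[:3,:3].T@(np.array([x,y,z])-T[:3,3])
        M=(R.from_euler('z',yaw,degrees=True)*R.from_euler('x',180,degrees=True)).as_matrix()
        rv=R.from_matrix(T[:3,:3].T@M).as_rotvec(degrees=True)
        print([g]+D.round(4).tolist()+rv.round(1).tolist())
E
python3 - <<'E'
from h import *
i=eyes.camera_info('wrist'); print(np.round(i['tool_from_camera'],3).tolist(), np.round(i['intrinsics'],1).tolist())
w=[]
n=15
for k in range(1,n+1):
    s=k/n; a=np.radians(-63.2+s*(33+63.2)); r=.625+s*(.50-.625); z=.231+.17*min(1,s*2.5)
    w.append((1 if k<8 else .6,r*np.cos(a),r*np.sin(a),z,-63.2+s*(145)))
rows(w)
E
```

```text
[[1.0, 0.001, -0.001, -0.001], [-0.0, 0.96, 0.279, -0.071], [0.001, -0.279, 0.96, -0.142], [0.0, 0.0, 0.0, 1.0]] [[383.4, 0.0, 322.7], [0.0, 383.4, 239.0], [0.0, 0.0, 1.0]]
[1, -0.0121, -0.0682, -0.028, -0.0, -0.0, -9.6]
[1, -0.0317, -0.1344, -0.0563, -0.0, -0.0, -19.3]
[1, -0.0583, -0.1971, -0.0847, -0.0, -0.0, -28.9]
[1, -0.0914, -0.2556, -0.113, -0.0, -0.0, -38.6]
[1, -0.1303, -0.3091, -0.1413, -0.0, -0.0, -48.3]
[1, -0.1745, -0.3573, -0.1697, 0.0, -0.0, -57.9]
[1, -0.2231, -0.3995, -0.1697, 0.0, -0.0, -67.6]
[0.6, -0.2755, -0.4354, -0.1697, 0.0, -0.0, -77.3]
[0.6, -0.3308, -0.4647, -0.1697, 0.0, -0.0, -86.9]
[0.6, -0.3882, -0.4871, -0.1697, 0.0, -0.0, -96.6]
[0.6, -0.4469, -0.5027, -0.1697, 0.0, -0.0, -106.3]
[0.6, -0.506, -0.5113, -0.1697, 0.0, -0.0, -115.9]
[0.6, -0.5648, -0.5131, -0.1697, 0.0, -0.0, -125.6]
[0.6, -0.6226, -0.5083, -0.1697, 0.0, -0.0, -135.3]
[0.6, -0.6785, -0.4971, -0.1697, 0.0, -0.0, -144.9]
```

Emit:
{"fn": "servo_tool", "kwargs": {"motion": [[1, -0.012, -0.068, -0.028, 0, 0, -9.6], [1, -0.032, -0.134, -0.056, 0, 0, -19.3], [1, -0.058, -0.197, -0.085, 0, 0, -28.9], [1, -0.091, -0.256, -0.113, 0, 0, -38.6], [1, -0.13, -0.309, -0.141, 0, 0, -48.3], [1, -0.175, -0.357, -0.17, 0, 0, -57.9], [1, -0.223, -0.4, -0.17, 0, 0, -67.6], [0.6, -0.276, -0.435, -0.17, 0, 0, -77.3], [0.6, -0.331, -0.465, -0.17, 0, 0, -86.9], [0.6, -0.388, -0.487, -0.17, 0, 0, -96.6], [0.6, -0.447, -0.503, -0.17, 0, 0, -106.3], [0.6, -0.506, -0.511, -0.17, 0, 0, -115.9], [0.6, -0.565, -0.513, -0.17, 0, 0, -125.6], [0.6, -0.623, -0.508, -0.17, 0, 0, -135.3], [0.6, -0.678, -0.497, -0.17, 0, 0, -145], [0.6, -0.678, -0.497, -0.17, 0, 0, -145], [0.6, -0.678, -0.497, -0.17, 0, 0, -145], [0.6, -0.678, -0.497, -0.17, 0, 0, -145]]}}

```text
clock: 3.25
position: [0.42, 0.2711, 0.4013]
ee_rot: [0.756, 0.655, -0.0, 0.0]
ft_force: [0.5, -0.6, -0.2]
grip_width: 0.598
```

```bash
python3 - <<'E'
from h import *
o=monitor.get_obs(); print({k:np.round(v,3).tolist() for k,v in o.items() if k in('clock','position','ee_rot','joint_pos','ft_force')})
T=T_tool(); p,d=eyes.camera('wrist'); W=w_from_c('wrist',T); np.save('pics/w1.npy',cloud('wrist',d,W)); cv2.imwrite('pics/w1.png',p)
for t in ['bush','tray','cover','knob_left','knob_right','wheel_flange','spindle_nut']: print(t,find('wrist',t,W))
E
```

```text
{'clock': 3.25, 'joint_pos': [0.2, 0.087, -0.918, 1.434, 0.07, 1.654, 0.718], 'position': [0.42, 0.271, 0.401], 'ee_rot': [0.756, 0.655, -0.0, 0.0], 'ft_force': [0.531, -0.597, -0.188]}
bush [([0.3725, 0.2994, 0.032], 0.82), ([0.3765, 0.2065, 0.0413], 0.8)]
tray [([0.5377, 0.2407, 0.0562], 0.6)]
cover [([0.5386, 0.2382, 0.0457], 0.71)]
knob_left [([0.5373, 0.236, 0.0463], 0.73)]
knob_right [([0.5384, 0.2371, 0.0446], 0.76), ([0.3728, 0.2998, 0.0306], 0.49)]
wheel_flange [([0.4936, 0.3023, 0.0108], 0.72)]
spindle_nut [([0.5341, 0.2359, 0.0488], 0.66), ([0.4765, 0.1835, 0.0109], 0.63)]
```

View pics/w1.png

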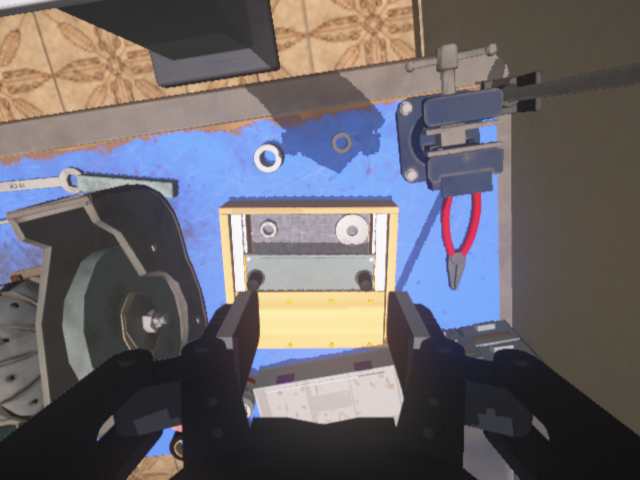

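Wrist view: small bush at (341,142), larger one at (268,157), flange (352,230), nut (268,229), knobs (256,278) and (364,278). The front board runs along row 207.

```bash
python3 - <<'E'
from h import *
C=np.load('pics/w1.npy'); P=C.reshape(-1,3)
def box(x0,x1,y0,y1,z0,z1):
    return P[(P[:,0]>x0)&(P[:,0]<x1)&(P[:,1]>y0)&(P[:,1]<y1)&(P[:,2]>z0)&(P[:,2]<z1)]
q=box(.33,.42,.26,.34,.024,.05); print('bush',len(q),cv2.minEnclosingCircle(q[:,:2].astype(np.float32)),q[:,2].max())
q=box(.33,.42,.165,.25,.032,.06); print('big',len(q),cv2.minEnclosingCircle(q[:,:2].astype(np.float32)))
# tray outer mask: everything of bay/tray by z>0.046 excluding knobs
q=box(.43,.72,.1,.37,.047,.060)
img=np.zeros((480,640),np.uint8)
m=(P[:,0]>.43)&(P[:,0]<.72)&(P[:,1]>.105)&(P[:,1]<.375)&(P[:,2]>.047)&(P[:,2]<.062)
m=m.reshape(480,640).astype(np.uint8); n,l,st,c=cv2.connectedComponentsWithStats(m); print(st[1:][st[1:,4]>100].tolist())
b=1+st[1:,4].argmax(); q=C[l==b]; r=cv2.minAreaRect(q[:,:2].astype(np.float32)); print(r); print(cv2.boxPoints(r).round(4))
# front edge line and side lines
cols=[];
for u in range(225,392,4):
    v=np.where(l[:,u]==b)[0]; 
    if len(v): cols.append(C[v[0],u])
cols=np.array(cols); f=np.polyfit(cols[:,1],cols[:,0],1); print('front x = %.4f*y+%.4f'%tuple(f), 'yaw',np.degrees(np.arctan(-f[0])), np.std(cols[:,0]-np.polyval(f,cols[:,1])))
L=[];Rr=[]
for v in range(215,290,4):
    u=np.where(l[v]==b)[0]; L.append(C[v,u[0]]);Rr.append(C[v,u[-1]])
for a in (L,Rr):
    a=np.array(a); f2=np.polyfit(a[:,0],a[:,1],1); print('side y=%.4f*x+%.4f'%tuple(f2),np.degrees(np.arctan(f2[0])))
for nm,y0,y1 in(('kL',.26,.33),('kR',.13,.21)):
    q=box(.48,.58,y0,y1,.068,.09); print(nm,len(q),cv2.minEnclosingCircle(q[:,:2].astype(np.float32)),q[:,2].max(),np.median(q,0).round(4))
for nm,x,y in(('fl',.494,.303),('nut',.4765,.184)):
    q=box(x-.03,x+.03,y-.03,y+.03,.008,.025); print(nm,q.min(0),q.max(0))
E
```

```text
bush 230 ((0.3714744448661804, 0.3036075234413147), 0.013538781553506851) 0.032079066619862706
big 446 ((0.3769196569919586, 0.20606136322021484), 0.018322177231311798)
[[218, 205, 181, 143, 13202], [252, 364, 146, 30, 1458]]
((0.547958493232727, 0.2350376546382904), (0.2365100234746933, 0.20880846679210663), 82.16996765136719)
[[0.4284 0.1321]
 [0.6353 0.1037]
 [0.6675 0.338 ]
 [0.4606 0.3664]]
front x = 0.1384*y+0.4104 yaw -7.8820540711740374 0.00013838449006711633
side y=-0.1405*x+0.1940 -8.000217241123787
side y=-0.1350*x+0.4273 -7.688029772646967
kL 148 ((0.5557063221931458, 0.3099044859409332), 0.008964975364506245) 0.07631097864758368 [0.5546 0.3098 0.0744]
kR 146 ((0.5335949063301086, 0.16195155680179596), 0.008703428320586681) 0.07635902981222653 [0.5331 0.1626 0.0741]
fl [0.47213108 0.27955022 0.00804345] [0.52296418 0.33240512 0.02469225]
nut [0.44925909 0.15409333 0.00803185] [0.50581951 0.19751008 0.02499177]
```

```bash
python3 - <<'E'
from h import *
rows([(.6,.3715,.3036,.15,82.15),(.6,.3715,.3036,.05,82.15),(.6,.3715,.3036,.007,82.15)])
print()
rows([(.3,.3715,.3036,.1,82.15),(.3,.3715,.3036,.13,82.15),(.3,.4818,.2381,.13,82.15),(.3,.4818,.2381,.03,82.15),(.3,.4818,.2381,.013,82.15)],base=(.3715,.3036,.007,82.15))
E
```

```text
[0.6, 0.0249, -0.0523, 0.2512, -0.0, 0.0, -0.3]
[0.6, 0.0249, -0.0523, 0.3512, -0.0, 0.0, -0.3]
[0.6, 0.0249, -0.0523, 0.3942, -0.0, 0.0, -0.3]

[0.3, 0.0, 0.0, -0.093, 0.0, 0.0, 0.0]
[0.3, 0.0, 0.0, -0.123, 0.0, 0.0, 0.0]
[0.3, -0.0498, 0.1182, -0.123, 0.0, 0.0, 0.0]
[0.3, -0.0498, 0.1182, -0.023, 0.0, 0.0, 0.0]
[0.3, -0.0498, 0.1182, -0.006, 0.0, 0.0, 0.0]
```

Emit:
{"fn": "servo_tool", "kwargs": {"motion": [[0.6, 0.007, -0.013, 0.06, 0, 0, 0], [0.6, 0.014, -0.028, 0.12, 0, 0, 0], [0.6, 0.02, -0.042, 0.18, 0, 0, 0], [0.6, 0.025, -0.052, 0.24, 0, 0, 0], [0.6, 0.025, -0.052, 0.3, 0, 0, 0], [0.6, 0.025, -0.052, 0.34, 0, 0, 0], [0.6, 0.025, -0.052, 0.37, 0, 0, 0], [0.6, 0.025, -0.052, 0.385, 0, 0, 0], [0.6, 0.025, -0.052, 0.394, 0, 0, 0], [0.6, 0.025, -0.052, 0.394, 0, 0, 0], [0.2, 0.025, -0.052, 0.394, 0, 0, 0], [0.2, 0.025, -0.052, 0.394, 0, 0, 0], [0.2, 0.025, -0.052, 0.394, 0, 0, 0], [0.2, 0.025, -0.052, 0.394, 0, 0, 0], [0.2, 0.025, -0.052, 0.394, 0, 0, 0]], "grip_force": 30}}

```text
clock: 5.52
position: [0.3721, 0.3043, 0.0083]
ee_rot: [0.756, 0.655, 0.001, 0.0]
ft_force: [-1.3, -1.4, 5.7]
grip_width: 0.302
```

Emit:
{"fn": "servo_tool", "kwargs": {"motion": [[0.2, 0, 0, -0.04, 0, 0, 0], [0.2, 0, 0, -0.1, 0, 0, 0], [0.2, -0.02, 0.048, -0.12, 0, 0, 0], [0.2, -0.042, 0.1, -0.12, 0, 0, 0], [0.2, -0.05, 0.118, -0.12, 0, 0, 0], [0.2, -0.05, 0.118, -0.12, 0, 0, 0], [0.2, -0.05, 0.118, -0.08, 0, 0, 0], [0.2, -0.05, 0.118, -0.045, 0, 0, 0]]}}

```text
clock: 6.52
position: [0.4797, 0.2392, 0.0517]
ee_rot: [0.755, 0.656, 0.0, -0.0]
ft_force: [-0.1, -0.2, -1.5]
grip_width: 0.302
```

```bash
python3 - <<'E'
from h import *
T=T_tool(); print(T[:3,3]); p,d=eyes.camera('wrist'); W=w_from_c('wrist',T); np.save('pics/w2.npy',cloud('wrist',d,W)); cv2.imwrite('pics/w2.png',p)
E
```

```text
[0.47972553 0.2391911  0.05165775]
```

View pics/w2.png

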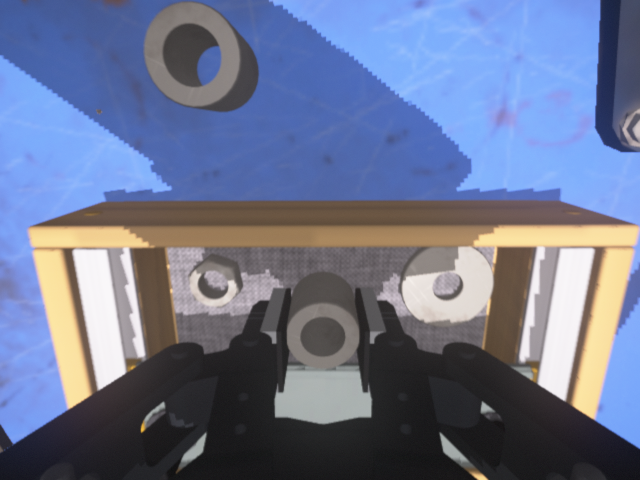

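The bush is held upright at (322,325), between the nut at (216,280) and the flange at (447,283). I'll lower it and release with a small opening.

Emit:
{"fn": "servo_tool", "kwargs": {"motion": [[0.2, 0, 0, 0.02, 0, 0, 0], [0.2, 0, 0, 0.033, 0, 0, 0], [0.2, 0, 0, 0.039, 0, 0, 0], [0.2, 0, 0, 0.0395, 0, 0, 0], [0.2, 0, 0, 0.0395, 0, 0, 0], [0.45, 0, 0, 0.0395, 0, 0, 0], [0.45, 0, 0, 0.0395, 0, 0, 0], [0.45, 0, 0, 0.0395, 0, 0, 0], [0.45, 0, 0, 0.0, 0, 0, 0], [0.45, 0, 0, -0.05, 0, 0, 0], [0.45, 0, 0, -0.1, 0, 0, 0], [0.45, 0, 0, -0.15, 0, 0, 0], [0.0, 0, 0, -0.17, 0, 0, 0], [0.0, 0, 0, -0.17, 0, 0, 0], [0.0, 0, 0, -0.17, 0, 0, 0]]}}

```text
clock: 8.45
position: [0.4808, 0.2373, 0.2211]
ee_rot: [0.756, 0.655, -0.001, -0.0]
ft_force: [-0.6, -0.8, -1.0]
grip_width: 0.0
```

```bash
cat >> h.py <<'E'
TC=np.array([.5480,.2350]); YAW=np.radians(-7.85); RT=np.array([[np.cos(YAW),-np.sin(YAW)],[np.sin(YAW),np.cos(YAW)]])
def t2w(x,y): return TC+RT@np.array([x,y])
def w2t(p): return RT.T@(np.array(p)[:2]-TC)
def knobs(C):
    P=C.reshape(-1,3); t=(P[:,:2]-TC)@RT; out=[]
    for s in (1,-1):
        m=(P[:,2]>.069)&(P[:,2]<.082)&(abs(t[:,1]-s*.075)<.02)&(t[:,0]>-.09)&(t[:,0]<.015)
        out.append((m.sum(),np.round(cv2.minEnclosingCircle(t[m].astype(np.float32))[0],4).tolist() if m.sum() else None))
    return out
E
python3 - <<'E'
from h import *
T=T_tool(); print(T[:3,3], monitor.get_obs()['ft_force']); p,d=eyes.camera('wrist'); W=w_from_c('wrist',T); C=cloud('wrist',d,W);np.save('pics/w3.npy',C); cv2.imwrite('pics/w3.png',p)
print('bush',[(w2t(b[0]),b) for b in find('wrist','bush',W)])
print(knobs(C))
E
```

```text
[0.48084029 0.23733915 0.22114695] [-0.58161988 -0.77431321 -0.97135912]
bush [(array([-0.06570256, -0.00815004]), ([0.4818, 0.2359, 0.0368], 0.96)), (array([-0.16416604, -0.05251392]), ([0.3782, 0.2054, 0.0419], 0.56))]
[(np.int64(374), [-0.0024, 0.0748]), (np.int64(372), [-0.0044, -0.0749])]
```

View pics/w3.png

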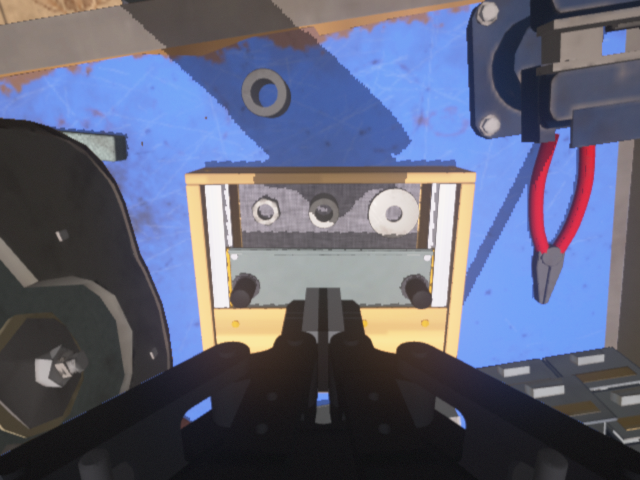

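Bush stands at (323,212), tray frame (-66,-8) mm, between nut and flange. The knobs are at x = -2.4 (left) and -4.4 mm (right), so I'll go behind the left knob with shut fingers first.

Emit:
{"fn": "servo_tool", "kwargs": {"motion": [[0, 0.035, 0.04, 0.0, 0, 0, 0], [0, 0.07, 0.08, 0.02, 0, 0, 0], [0, 0.081, 0.092, 0.07, 0, 0, 0], [0, 0.081, 0.092, 0.12, 0, 0, 0], [0, 0.081, 0.092, 0.15, 0, 0, 0], [0, 0.081, 0.092, 0.16, 0, 0, 0], [0, 0.081, 0.092, 0.16, 0, 0, 0]]}}

```text
clock: 9.43
position: [0.5836, 0.3049, 0.0621]
ee_rot: [0.755, 0.655, -0.0, -0.0]
ft_force: [0.9, 0.1, 1.6]
grip_width: -0.001
```

```bash
python3 - <<'E'
from h import *
T=T_tool(); print(w2t(T[:3,3]),T[2,3], monitor.get_obs()['ft_force'],monitor.get_obs()['clock']); p,d=eyes.camera('wrist'); W=w_from_c('wrist',T); C=cloud('wrist',d,W);np.save('pics/w4.npy',C); cv2.imwrite('pics/w4.png',p)
print(knobs(C))
E
```

```text
[0.02571733 0.07412357] 0.062100294138572806 [0.85666505 0.09334533 1.58603899] 9.425
[(np.int64(2422), [0.0028, 0.0749]), (np.int64(0), None)]
```

View pics/w4.png

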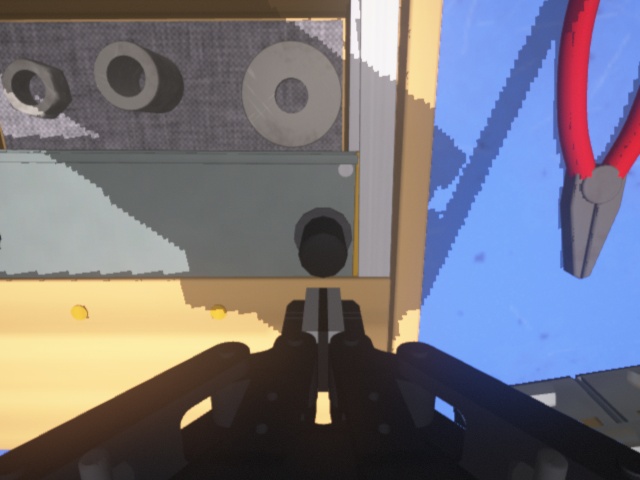

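The finger is behind the left knob (knob top at (323,245), fingers at (323,310)). Pushing gently.

Emit:
{"fn": "servo_tool", "kwargs": {"motion": [[0, 0, -0.003, 0, 0, 0, 0], [0, 0, -0.006, 0, 0, 0, 0], [0, 0, -0.008, 0, 0, 0, 0], [0, 0, -0.01, 0, 0, 0, 0]]}}

```text
clock: 9.98
position: [0.5742, 0.3063, 0.0627]
ee_rot: [0.756, 0.655, 0.0, 0.0]
ft_force: [1.9, -0.0, 0.8]
grip_width: -0.0
```

Emit:
{"fn": "servo_tool", "kwargs": {"motion": [[0, 0, -0.0015, 0, 0, 0, 0], [0, 0, -0.003, 0, 0, 0, 0]]}}

```text
clock: 10.22
position: [0.571, 0.3067, 0.0624]
ee_rot: [0.756, 0.655, 0.0, 0.0]
ft_force: [2.4, 0.6, 0.9]
grip_width: 0.003
```

```bash
cat >> h.py <<'E'
def edge(C,y,x0=-.095,x1=.012,h=.006):
    """cover front edge x (tray frame) near tray-y: first points at plate height"""
    P=C.reshape(-1,3); t=(P[:,:2]-TC)@RT
    m=(abs(t[:,1]-y)<h)&(P[:,2]>.036)&(P[:,2]<.052)&(t[:,0]>x0+.003)&(t[:,0]<x1)
    return round(float(np.percentile(t[m,0],1)),4) if m.sum()>10 else None
E
python3 - <<'E'
from h import *
for n in ('w3','w4'):
    C=np.load(f'pics/{n}.npy'); print(n,[(y,edge(C,y)) for y in (-.07,-.04,0,.04,.055,.065)])
T=T_tool(); print(w2t(T[:3,3]),T[2,3]); p,d=eyes.camera('wrist'); C=cloud('wrist',d,w_from_c('wrist',T))
print([(y,edge(C,y)) for y in (-.07,-.04,0,.04,.055,.065)])
E
```

```text
w3 [(-0.07, -0.0383), (-0.04, -0.0381), (0, -0.0617), (0.04, -0.0373), (0.055, -0.037), (0.065, -0.037)]
w4 [(-0.07, 0.001), (-0.04, -0.0374), (0, -0.0374), (0.04, -0.0366), (0.055, -0.0365), (0.065, -0.0366)]
[0.01298824 0.07421294] 0.062375196525879306
[(-0.07, -0.0107), (-0.04, -0.0397), (0, -0.0539), (0.04, -0.0414), (0.055, -0.0417), (0.065, -0.042)]
```

Left end moved freely: edge at -42 mm, force about 2 N. Now the right end.

Emit:
{"fn": "servo_tool", "kwargs": {"motion": [[0, 0, 0.009, 0, 0, 0, 0], [0, -0.05, 0.01, 0, 0, 0, 0], [0, -0.1, 0.01, 0, 0, 0, 0], [0, -0.149, 0.01, 0, 0, 0, 0], [0, -0.149, 0.008, 0, 0, 0, 0], [0, -0.149, 0.005, 0, 0, 0, 0], [0, -0.149, 0.003, 0, 0, 0, 0], [0, -0.149, 0.001, 0, 0, 0, 0], [0, -0.149, -0.001, 0, 0, 0, 0], [0, -0.149, -0.002, 0, 0, 0, 0]]}}

```text
clock: 11.52
position: [0.5478, 0.1599, 0.0623]
ee_rot: [0.755, 0.655, 0.0, 0.0]
ft_force: [1.8, 1.3, -0.6]
grip_width: -0.0
```

Emit:
{"fn": "servo_tool", "kwargs": {"motion": [[0, 0, -0.0015, 0, 0, 0, 0], [0, 0, -0.003, 0, 0, 0, 0]]}}

```text
clock: 11.78
position: [0.5449, 0.1598, 0.0623]
ee_rot: [0.756, 0.655, -0.0, 0.0]
ft_force: [1.8, -0.6, 0.1]
grip_width: -0.001
```

```bash
cat > look.py <<'E'
from h import *
T=T_tool(); p,d=eyes.camera('wrist'); C=cloud('wrist',d,w_from_c('wrist',T)); cv2.imwrite('pics/last.png',p)
P=C.reshape(-1,3); t=(P[:,:2]-TC)@RT
ys=np.arange(-.084,.085,.004); e=[(y,edge(C,y,h=.002)) for y in ys if abs(y+.008)>.016]
e=np.array([q for q in e if q[1] is not None and q[1]<-.03])
f=np.polyfit(e[:,0],e[:,1],1)
for _ in range(4):
    r=abs(e[:,1]-np.polyval(f,e[:,0])); e=e[r<=max(.0012,2*np.median(r))]; f=np.polyfit(e[:,0],e[:,1],1)
print('tcp',w2t(T[:3,3]).round(4),T[2,3].round(4),'edge L %.4f R %.4f n %d y[%.3f %.3f] rms %.4f'%(np.polyval(f,.075),np.polyval(f,-.075),len(e),e[:,0].min(),e[:,0].max(),np.std(e[:,1]-np.polyval(f,e[:,0]))))
o=monitor.get_obs(); print(o['clock'],np.round(o['ft_force'],1))
E
python3 look.py
```

```text
tcp [ 0.0072 -0.075 ] 0.0623 edge L -0.0437 R -0.0481 n 24 y[-0.084 0.056] rms 0.0001
11.825 [ 0.3 -0.1  0.4]
```

Emit:
{"fn": "servo_tool", "kwargs": {"motion": [[0, 0, 0.008, 0, 0, 0, 0], [0, 0.05, 0.009, 0, 0, 0, 0], [0, 0.1, 0.009, 0, 0, 0, 0], [0, 0.149, 0.008, 0, 0, 0, 0], [0, 0.149, 0.006, 0, 0, 0, 0], [0, 0.149, 0.004, 0, 0, 0, 0], [0, 0.149, 0.0025, 0, 0, 0, 0], [0, 0.149, 0.001, 0, 0, 0, 0], [0, 0.149, -0.0005, 0, 0, 0, 0]]}}

```text
clock: 12.95
position: [0.5659, 0.3065, 0.0624]
ee_rot: [0.756, 0.655, -0.0, 0.0]
ft_force: [1.0, -0.6, 0.0]
grip_width: -0.002
```

Emit:
{"fn": "servo_tool", "kwargs": {"motion": [[0, 0, -0.0015, 0, 0, 0, 0], [0, 0, -0.003, 0, 0, 0, 0]]}}

```text
clock: 13.2
position: [0.5625, 0.3078, 0.0624]
ee_rot: [0.756, 0.655, 0.0, 0.0]
ft_force: [0.6, -1.4, 0.5]
grip_width: 0.006
```

```bash
python3 look.py
```

```text
tcp [0.0045 0.0741] 0.0624 edge L -0.0508 R -0.0492 n 27 y[-0.056 0.080] rms 0.0001
13.25 [ 0.5 -0.2 -0. ]
```

Emit:
{"fn": "servo_tool", "kwargs": {"motion": [[0, 0, 0.006, 0, 0, 0, 0], [0, -0.05, 0.007, 0, 0, 0, 0], [0, -0.1, 0.007, 0, 0, 0, 0], [0, -0.149, 0.006, 0, 0, 0, 0], [0, -0.149, 0.004, 0, 0, 0, 0], [0, -0.149, 0.002, 0, 0, 0, 0], [0, -0.149, 0.0005, 0, 0, 0, 0], [0, -0.149, -0.001, 0, 0, 0, 0], [0, -0.149, -0.0025, 0, 0, 0, 0]]}}

```text
clock: 14.38
position: [0.539, 0.1615, 0.0624]
ee_rot: [0.755, 0.655, 0.0, -0.0]
ft_force: [1.3, -0.2, 0.8]
grip_width: -0.001
```

Emit:
{"fn": "servo_tool", "kwargs": {"motion": [[0, 0, -0.0015, 0, 0, 0, 0], [0, 0, -0.003, 0, 0, 0, 0]]}}

```text
clock: 14.62
position: [0.5363, 0.1614, 0.0625]
ee_rot: [0.755, 0.655, 0.001, 0.0]
ft_force: [4.4, 1.2, -1.2]
grip_width: 0.001
```

```bash
python3 look.py
```

```text
tcp [-0.0015 -0.0745] 0.0625 edge L -0.0521 R -0.0566 n 28 y[-0.084 0.056] rms 0.0001
14.675 [ 4.3  0.7 -2. ]
```

Emit:
{"fn": "servo_tool", "kwargs": {"motion": [[0, 0, 0.009, 0, 0, 0, 0], [0, 0.05, 0.01, 0, 0, 0, 0], [0, 0.1, 0.01, 0, 0, 0, 0], [0, 0.149, 0.009, 0, 0, 0, 0], [0, 0.149, 0.007, 0, 0, 0, 0], [0, 0.149, 0.005, 0, 0, 0, 0], [0, 0.149, 0.0035, 0, 0, 0, 0], [0, 0.149, 0.002, 0, 0, 0, 0], [0, 0.149, 0.0005, 0, 0, 0, 0], [0, 0.149, -0.001, 0, 0, 0, 0]]}}

```text
clock: 15.92
position: [0.5562, 0.3084, 0.0624]
ee_rot: [0.756, 0.655, 0.0, 0.0]
ft_force: [1.1, -1.0, -0.2]
grip_width: 0.004
```

Emit:
{"fn": "servo_tool", "kwargs": {"motion": [[0, 0, -0.0012, 0, 0, 0, 0], [0, 0, -0.0024, 0, 0, 0, 0]]}}

```text
clock: 16.18
position: [0.5537, 0.3092, 0.0624]
ee_rot: [0.756, 0.655, 0.0, 0.0]
ft_force: [1.2, -0.7, 0.6]
grip_width: 0.002
```

```bash
python3 look.py
```

```text
tcp [-0.0045  0.0743] 0.0624 edge L -0.0597 R -0.0577 n 27 y[-0.056 0.080] rms 0.0001
16.225 [ 0.4  0.1 -0.5]
```

Emit:
{"fn": "servo_tool", "kwargs": {"motion": [[0, 0, 0.006, 0, 0, 0, 0], [0, -0.05, 0.007, 0, 0, 0, 0], [0, -0.1, 0.007, 0, 0, 0, 0], [0, -0.149, 0.006, 0, 0, 0, 0], [0, -0.149, 0.004, 0, 0, 0, 0], [0, -0.149, 0.002, 0, 0, 0, 0], [0, -0.149, 0.0005, 0, 0, 0, 0], [0, -0.149, -0.001, 0, 0, 0, 0], [0, -0.149, -0.0022, 0, 0, 0, 0]]}}

```text
clock: 17.35
position: [0.5304, 0.1629, 0.0624]
ee_rot: [0.755, 0.656, 0.0, -0.0]
ft_force: [1.0, 0.5, 0.7]
grip_width: 0.004
```

Emit:
{"fn": "servo_tool", "kwargs": {"motion": [[0, 0, -0.0012, 0, 0, 0, 0], [0, 0, -0.002, 0, 0, 0, 0]]}}

```text
clock: 17.6
position: [0.5286, 0.1626, 0.0624]
ee_rot: [0.755, 0.655, 0.0, 0.0]
ft_force: [2.8, 0.6, 0.1]
grip_width: 0.001
```

```bash
python3 look.py
```

```text
tcp [-0.0093 -0.0744] 0.0624 edge L -0.0607 R -0.0645 n 24 y[-0.084 0.040] rms 0.0001
17.65 [1.4 1.1 0.1]
```

Emit:
{"fn": "servo_tool", "kwargs": {"motion": [[0, 0, 0.008, 0, 0, 0, 0], [0, 0.05, 0.009, 0, 0, 0, 0], [0, 0.1, 0.009, 0, 0, 0, 0], [0, 0.149, 0.008, 0, 0, 0, 0], [0, 0.149, 0.006, 0, 0, 0, 0], [0, 0.149, 0.004, 0, 0, 0, 0], [0, 0.149, 0.0025, 0, 0, 0, 0], [0, 0.149, 0.001, 0, 0, 0, 0], [0, 0.149, -0.0005, 0, 0, 0, 0], [0, 0.149, -0.0015, 0, 0, 0, 0]]}}

```text
clock: 18.9
position: [0.5482, 0.3096, 0.0624]
ee_rot: [0.756, 0.655, 0.0, 0.0]
ft_force: [-0.4, -1.4, 0.0]
grip_width: -0.0
```

Emit:
{"fn": "servo_tool", "kwargs": {"motion": [[0, 0, -0.001, 0, 0, 0, 0], [0, 0, -0.002, 0, 0, 0, 0]]}}

```text
clock: 19.15
position: [0.5461, 0.3103, 0.0624]
ee_rot: [0.756, 0.655, 0.0, 0.0]
ft_force: [0.4, -0.5, 1.3]
grip_width: -0.0
```

```bash
python3 look.py
```

```text
tcp [-0.0122  0.0744] 0.0624 edge L -0.0674 R -0.0653 n 26 y[-0.056 0.080] rms 0.0001
19.2 [ 0.4 -0.5 -0.3]
```

Emit:
{"fn": "servo_tool", "kwargs": {"motion": [[0, 0, 0.006, 0, 0, 0, 0], [0, -0.05, 0.007, 0, 0, 0, 0], [0, -0.1, 0.007, 0, 0, 0, 0], [0, -0.149, 0.006, 0, 0, 0, 0], [0, -0.149, 0.004, 0, 0, 0, 0], [0, -0.149, 0.002, 0, 0, 0, 0], [0, -0.149, 0.0005, 0, 0, 0, 0], [0, -0.149, -0.001, 0, 0, 0, 0], [0, -0.149, -0.0022, 0, 0, 0, 0]]}}

```text
clock: 20.32
position: [0.5228, 0.1639, 0.0624]
ee_rot: [0.755, 0.656, 0.0, -0.0]
ft_force: [0.7, -0.1, 0.7]
grip_width: 0.003
```

Emit:
{"fn": "servo_tool", "kwargs": {"motion": [[0, 0, -0.0012, 0, 0, 0, 0], [0, 0, -0.002, 0, 0, 0, 0]]}}

```text
clock: 20.58
position: [0.5212, 0.1638, 0.0624]
ee_rot: [0.755, 0.655, 0.001, 0.0]
ft_force: [4.3, 1.5, -0.7]
grip_width: -0.0
```

```bash
python3 look.py
```

```text
tcp [-0.0168 -0.0742] 0.0624 edge L -0.0684 R -0.0719 n 26 y[-0.084 0.048] rms 0.0001
20.625 [ 3.   1.  -1.7]
```

Emit:
{"fn": "servo_tool", "kwargs": {"motion": [[0, 0, 0.008, 0, 0, 0, 0], [0, 0.05, 0.009, 0, 0, 0, 0], [0, 0.1, 0.009, 0, 0, 0, 0], [0, 0.149, 0.008, 0, 0, 0, 0], [0, 0.149, 0.006, 0, 0, 0, 0], [0, 0.149, 0.004, 0, 0, 0, 0], [0, 0.149, 0.0025, 0, 0, 0, 0], [0, 0.149, 0.001, 0, 0, 0, 0], [0, 0.149, -0.0005, 0, 0, 0, 0], [0, 0.149, -0.0015, 0, 0, 0, 0]]}}

```text
clock: 21.88
position: [0.5406, 0.3106, 0.0624]
ee_rot: [0.756, 0.655, 0.0, 0.0]
ft_force: [-0.0, -0.7, -0.1]
grip_width: 0.003
```

Emit:
{"fn": "servo_tool", "kwargs": {"motion": [[0, 0, -0.001, 0, 0, 0, 0], [0, 0, -0.002, 0, 0, 0, 0]]}}

```text
clock: 22.12
position: [0.5385, 0.3114, 0.0623]
ee_rot: [0.756, 0.655, 0.0, 0.0]
ft_force: [1.8, -0.7, 0.9]
grip_width: 0.0
```

```bash
python3 look.py
```

```text
tcp [-0.0199  0.0743] 0.0623 edge L -0.0751 R -0.0724 n 21 y[-0.040 0.080] rms 0.0001
22.175 [ 0.7 -0.5  0.8]
```

Emit:
{"fn": "servo_tool", "kwargs": {"motion": [[0, 0, 0.006, 0, 0, 0, 0], [0, -0.05, 0.007, 0, 0, 0, 0], [0, -0.1, 0.007, 0, 0, 0, 0], [0, -0.149, 0.006, 0, 0, 0, 0], [0, -0.149, 0.004, 0, 0, 0, 0], [0, -0.149, 0.002, 0, 0, 0, 0], [0, -0.149, 0.0005, 0, 0, 0, 0], [0, -0.149, -0.001, 0, 0, 0, 0], [0, -0.149, -0.002, 0, 0, 0, 0]]}}

```text
clock: 23.3
position: [0.5154, 0.165, 0.0624]
ee_rot: [0.755, 0.656, 0.0, -0.0]
ft_force: [1.2, 0.4, 0.6]
grip_width: 0.001
```

Emit:
{"fn": "servo_tool", "kwargs": {"motion": [[0, 0, -0.001, 0, 0, 0, 0], [0, 0, -0.0015, 0, 0, 0, 0]]}}

```text
clock: 23.55
position: [0.5142, 0.1648, 0.0624]
ee_rot: [0.755, 0.655, 0.001, 0.0]
ft_force: [3.3, 1.4, -0.7]
grip_width: 0.0
```

```bash
python3 look.py
```

```text
tcp [-0.0239 -0.0741] 0.0624 edge L -0.0754 R -0.0791 n 17 y[-0.084 0.016] rms 0.0001
23.6 [ 3.3  2.6 -0.7]
```

Emit:
{"fn": "servo_tool", "kwargs": {"motion": [[0, 0, 0.008, 0, 0, 0, 0], [0, 0.05, 0.009, 0, 0, 0, 0], [0, 0.1, 0.009, 0, 0, 0, 0], [0, 0.149, 0.008, 0, 0, 0, 0], [0, 0.149, 0.006, 0, 0, 0, 0], [0, 0.149, 0.004, 0, 0, 0, 0], [0, 0.149, 0.0025, 0, 0, 0, 0], [0, 0.149, 0.001, 0, 0, 0, 0], [0, 0.149, -0.0005, 0, 0, 0, 0], [0, 0.149, -0.0015, 0, 0, 0, 0]]}}

```text
clock: 24.85
position: [0.5337, 0.3116, 0.0624]
ee_rot: [0.756, 0.655, -0.0, 0.0]
ft_force: [1.2, 0.0, -0.6]
grip_width: 0.0
```

Emit:
{"fn": "servo_tool", "kwargs": {"motion": [[0, 0, -0.001, 0, 0, 0, 0], [0, 0, -0.0015, 0, 0, 0, 0]]}}

```text
clock: 25.1
position: [0.5321, 0.3123, 0.0624]
ee_rot: [0.756, 0.655, 0.0, 0.0]
ft_force: [0.7, -0.9, 0.3]
grip_width: 0.007
```

```bash
python3 look.py
```

```text
tcp [-0.0264  0.0744] 0.0624 edge L -0.0816 R -0.0793 n 19 y[0.008 0.080] rms 0.0001
25.15 [ 0.8 -0.5  0.1]
```

Emit:
{"fn": "servo_tool", "kwargs": {"motion": [[0, 0, 0.006, 0, 0, 0, 0], [0, -0.05, 0.007, 0, 0, 0, 0], [0, -0.1, 0.007, 0, 0, 0, 0], [0, -0.149, 0.006, 0, 0, 0, 0], [0, -0.149, 0.004, 0, 0, 0, 0], [0, -0.149, 0.002, 0, 0, 0, 0], [0, -0.149, 0.0005, 0, 0, 0, 0], [0, -0.149, -0.001, 0, 0, 0, 0], [0, -0.149, -0.002, 0, 0, 0, 0]]}}

```text
clock: 26.28
position: [0.5089, 0.1659, 0.0624]
ee_rot: [0.755, 0.656, 0.0, -0.0]
ft_force: [0.9, -0.5, 0.1]
grip_width: 0.002
```

Emit:
{"fn": "servo_tool", "kwargs": {"motion": [[0, 0, -0.001, 0, 0, 0, 0], [0, 0, -0.0015, 0, 0, 0, 0]]}}

```text
clock: 26.52
position: [0.5079, 0.1657, 0.0625]
ee_rot: [0.755, 0.655, 0.001, 0.0]
ft_force: [3.7, 2.2, -0.2]
grip_width: 0.006
```

```bash
python3 look.py
```

```text
tcp [-0.0303 -0.0741] 0.0625 edge L -0.0822 R -0.0855 n 16 y[-0.084 0.008] rms 0.0001
26.575 [ 3.1  1.9 -0.6]
```

Emit:
{"fn": "servo_tool", "kwargs": {"motion": [[0, 0, 0.008, 0, 0, 0, 0], [0, 0.05, 0.009, 0, 0, 0, 0], [0, 0.1, 0.009, 0, 0, 0, 0], [0, 0.149, 0.008, 0, 0, 0, 0], [0, 0.149, 0.006, 0, 0, 0, 0], [0, 0.149, 0.004, 0, 0, 0, 0], [0, 0.149, 0.0025, 0, 0, 0, 0], [0, 0.149, 0.001, 0, 0, 0, 0], [0, 0.149, -0.0005, 0, 0, 0, 0], [0, 0.149, -0.0015, 0, 0, 0, 0]]}}

```text
clock: 27.82
position: [0.5273, 0.3125, 0.0624]
ee_rot: [0.756, 0.655, 0.0, 0.0]
ft_force: [0.8, -1.2, -0.1]
grip_width: 0.001
```

Emit:
{"fn": "servo_tool", "kwargs": {"motion": [[0, 0, -0.001, 0, 0, 0, 0], [0, 0, -0.0015, 0, 0, 0, 0]]}}

```text
clock: 28.08
position: [0.5256, 0.3132, 0.0623]
ee_rot: [0.756, 0.655, 0.0, 0.0]
ft_force: [1.2, -0.7, 0.2]
grip_width: -0.001
```

```bash
python3 look.py
```

```text
tcp [-0.0329  0.0744] 0.0623 edge L -0.0882 R -0.0855 n 19 y[0.012 0.084] rms 0.0001
28.125 [ 1.2 -1.2  0.4]
```

Emit:
{"fn": "servo_tool", "kwargs": {"motion": [[0, 0, 0.006, 0, 0, 0, 0], [0, -0.05, 0.007, 0, 0, 0, 0], [0, -0.1, 0.007, 0, 0, 0, 0], [0, -0.149, 0.006, 0, 0, 0, 0], [0, -0.149, 0.004, 0, 0, 0, 0], [0, -0.149, 0.002, 0, 0, 0, 0], [0, -0.149, 0.0005, 0, 0, 0, 0], [0, -0.149, -0.001, 0, 0, 0, 0], [0, -0.149, -0.002, 0, 0, 0, 0]]}}

```text
clock: 29.25
position: [0.5026, 0.1669, 0.0624]
ee_rot: [0.755, 0.656, 0.0, -0.0]
ft_force: [2.7, 0.4, 1.7]
grip_width: -0.0
```

Emit:
{"fn": "servo_tool", "kwargs": {"motion": [[0, 0, -0.001, 0, 0, 0, 0]]}}

```text
clock: 29.38
position: [0.502, 0.1669, 0.0625]
ee_rot: [0.755, 0.655, 0.001, 0.0]
ft_force: [4.7, 1.6, -1.9]
grip_width: -0.001
```

```bash
python3 look.py
```

```text
tcp [-0.0362 -0.0738] 0.0625 edge L -0.0887 R -0.0914 n 23 y[-0.084 0.044] rms 0.0001
29.425 [ 3.   2.2 -0.8]
```

Emit:
{"fn": "servo_tool", "kwargs": {"motion": [[0, 0, 0.008, 0, 0, 0, 0], [0, 0.05, 0.008, 0, 0, 0, 0], [0, 0.1, 0.008, 0, 0, 0, 0], [0, 0.149, 0.007, 0, 0, 0, 0], [0, 0.149, 0.005, 0, 0, 0, 0], [0, 0.149, 0.003, 0, 0, 0, 0], [0, 0.149, 0.0015, 0, 0, 0, 0], [0, 0.149, 0.0, 0, 0, 0, 0], [0, 0.149, -0.001, 0, 0, 0, 0]]}}

```text
clock: 30.55
position: [0.522, 0.3128, 0.0624]
ee_rot: [0.756, 0.655, -0.0, 0.0]
ft_force: [1.3, -0.5, 0.3]
grip_width: 0.002
```

Emit:
{"fn": "servo_tool", "kwargs": {"motion": [[0, 0, -0.0008, 0, 0, 0, 0]]}}

```text
clock: 30.68
position: [0.5211, 0.3134, 0.0624]
ee_rot: [0.756, 0.655, 0.0, 0.0]
ft_force: [1.2, -1.0, -0.1]
grip_width: -0.003
```

```bash
python3 look.py
```

```text
tcp [-0.0374  0.074 ] 0.0624 edge L -0.0917 R -0.0906 n 17 y[0.020 0.084] rms 0.0001
30.725 [ 0.9 -1.1  0.4]
```

Emit:
{"fn": "servo_tool", "kwargs": {"motion": [[0, 0, 0.006, 0, 0, 0, 0], [0, -0.05, 0.007, 0, 0, 0, 0], [0, -0.1, 0.007, 0, 0, 0, 0], [0, -0.149, 0.006, 0, 0, 0, 0], [0, -0.149, 0.004, 0, 0, 0, 0], [0, -0.149, 0.002, 0, 0, 0, 0], [0, -0.149, 0.0005, 0, 0, 0, 0], [0, -0.149, -0.0005, 0, 0, 0, 0], [0, -0.149, -0.001, 0, 0, 0, 0]]}}

```text
clock: 31.85
position: [0.4991, 0.1676, 0.0625]
ee_rot: [0.755, 0.656, 0.001, 0.0]
ft_force: [2.9, 2.0, -0.8]
grip_width: 0.003
```

Emit:
{"fn": "servo_tool", "kwargs": {"motion": [[0, 0, -0.0005, 0, 0, 0, 0], [0, 0, -0.001, 0, 0, 0, 0]]}}

```text
clock: 32.1
position: [0.4989, 0.1675, 0.0627]
ee_rot: [0.755, 0.655, 0.002, 0.0]
ft_force: [8.3, 2.4, -4.4]
grip_width: -0.001
```

```bash
python3 - <<'E'
from h import *
print(w2t(T_tool()[:3,3]))
E
```

```text
[-0.03937454 -0.07359636]
```

The right end is against the board (edge about -94.7 mm, force rising to 8 N). Now the left end's last 2 mm.

Emit:
{"fn": "servo_tool", "kwargs": {"motion": [[0, 0, 0.007, 0, 0, 0, 0], [0, 0.05, 0.008, 0, 0, 0, 0], [0, 0.1, 0.008, 0, 0, 0, 0], [0, 0.149, 0.007, 0, 0, 0, 0], [0, 0.149, 0.005, 0, 0, 0, 0], [0, 0.149, 0.003, 0, 0, 0, 0], [0, 0.149, 0.002, 0, 0, 0, 0], [0, 0.149, 0.001, 0, 0, 0, 0], [0, 0.149, 0.0005, 0, 0, 0, 0]]}}

```text
clock: 33.22
position: [0.5198, 0.3131, 0.0623]
ee_rot: [0.756, 0.655, -0.0, 0.0]
ft_force: [0.5, -1.3, -0.0]
grip_width: 0.001
```

Emit:
{"fn": "servo_tool", "kwargs": {"motion": [[0, 0, -0.0005, 0, 0, 0, 0]]}}

```text
clock: 33.35
position: [0.5192, 0.3136, 0.0624]
ee_rot: [0.756, 0.655, 0.0, 0.0]
ft_force: [1.5, -1.4, -0.2]
grip_width: 0.0
```

```bash
python3 - <<'E'
from h import *
print(w2t(T_tool()[:3,3]))
E
```

```text
[-0.03923044  0.07393663]
```

Emit:
{"fn": "servo_tool", "kwargs": {"motion": [[0, 0, -0.0005, 0, 0, 0, 0], [0, 0, -0.0008, 0, 0, 0, 0]]}}

```text
clock: 33.6
position: [0.5191, 0.3136, 0.0624]
ee_rot: [0.756, 0.655, 0.0, 0.001]
ft_force: [5.0, -2.5, -0.2]
grip_width: 0.0
```

Left is home too. Back off, lift, and look.

Emit:
{"fn": "servo_tool", "kwargs": {"motion": [[0, 0, 0.008, 0, 0, 0, 0], [0, 0, 0.012, 0, 0, 0, 0], [0, -0.02, 0.012, -0.05, 0, 0, 0], [0, -0.04, 0.0, -0.11, 0, 0, 0], [0, -0.06, -0.01, -0.17, 0, 0, 0], [0, -0.08, -0.02, -0.2, 0, 0, 0], [0, -0.08, -0.02, -0.2, 0, 0, 0], [0, -0.08, -0.02, -0.2, 0, 0, 0]]}}

```text
clock: 34.6
position: [0.4869, 0.2379, 0.2618]
ee_rot: [0.756, 0.655, -0.0, -0.0]
ft_force: [-0.4, 0.8, 0.2]
grip_width: -0.0
```

```bash
python3 - <<'E'
from h import *
T=T_tool(); p,d=eyes.camera('wrist'); C=cloud('wrist',d,w_from_c('wrist',T)); cv2.imwrite('pics/w5.png',p)
print(monitor.get_obs()['clock'],T[:3,3],knobs(C))
E
```

```text
34.65 [0.48686103 0.2379062  0.26175967] [(np.int64(329), [-0.0604, 0.0749]), (np.int64(324), [-0.0601, -0.0748])]
```

View pics/w5.png

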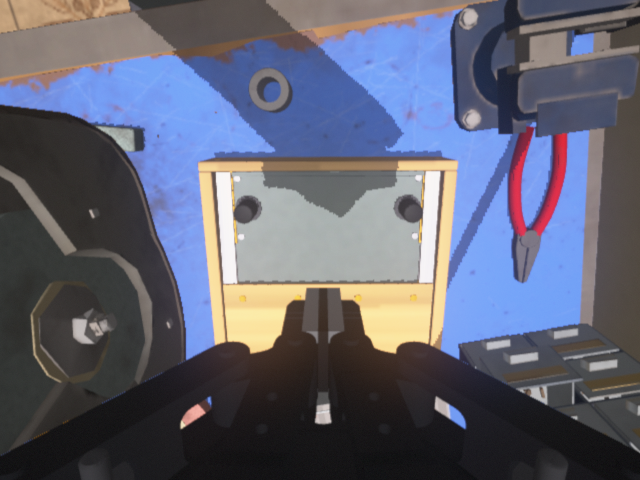

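The cover lies flush against the front board (row 170), with the knobs at (247,208) and (409,208). They measure x = -60.4 and -60.1 mm, against -60 for home. Handing in.

```bash
python3 -c "
from workcell import ticket
print(ticket.hand_in())"
```

```text
the job is handed in; nothing more can be done
None
```

The steel bush is standing in the tray bay, the grey cover is pushed fully home, and the job was handed in at about 35 s of the 72 s allowed.

- **Bush:** I picked the 27 × 30 mm bush rather than the larger look-alike. I stood it at about (-66, -8) mm in the tray's frame, between the nut and the flange. A camera look after release showed it upright.
- **Cover:** I pushed the two knobs in turn with shut fingers, keeping one end no more than about 4.5 mm ahead. The highest force I read was about 8–9 N, when the right end met the front board. Force was read only at the end of each move, so brief peaks in between were not seen.
- **Last check:** The knobs measured x = -60.4 mm (left) and -60.1 mm (right), where home is -60. The gripper was clear of everything.
- **Not checked:** The bush, flange and nut could not be seen once the cover was shut. They were last seen in place before the cover moved, and the cover clears the bush by about 8 mm. I never touched the other bench items, but I did not re-measure their positions. My front-edge measurement stopped working in the last few millimetres, so I relied on contact position, force and the knob positions instead.

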